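# Set the filling stand: spout over the flask, valve open

### The job

Get the filling stand ready, pushing with a fingertip only: push the swivelling spout round until its tip is right over the mouth of the volumetric flask, the long-necked one of the three vessels on the tray. Only then push the lever of the quarter-turn valve clockwise (seen from above) until it is fully open, in line with its pipe. Do not pick up or shift any of the vessels on the bench: they all stay standing where they are.

Things in the scene. Friction and masses are not known exactly. Their poses are not given: they have to be found in the camera images.
- stand: The filling stand, fixed to the bench: a dark steel tray 265 x 270 mm, 8 mm thick, with an upright steel column of 28 mm diameter. Origin on the column's axis, at bench height; the tray runs from 50 mm behind it to 215 mm ahead (its own +x), and 135 mm to either side. Three vessels stand on the tray, about 170 mm from the column's axis: flask, beaker and amber bottle, in any order. Nothing on the stand is higher than 183 mm above the bench.
- spout (a joint): Angle of the swivelling spout about the vertical column axis (rad): 0 when it points along the stand's +x, growing counter-clockwise seen from above; range -1.3 to 2.0. It starts parked on the +y side, at 1.2 to 1.6, counter-clockwise of all three vessels, and stays where it is left (about 0.12 N m of friction, that is about 1 N at 120 mm from the axis).
- spout_pivot (a point): Point on the column's axis at the height of the spout tube's centre line, 165 mm above the bench. A steel hub of radius 17 mm is here, its cap's top 18 mm above this point.
- spout_tip (a point): Lower end of the spout. The spout is a straight level steel tube of 14 mm diameter, running out from the hub; 170 mm from the axis it turns straight down and ends 25 mm below the tube's centre line, here, 140 mm above the bench.
- flask: Volumetric flask of white plastic, loose, 122 mm high: a pear-shaped body of 56 mm diameter and a long narrow neck of 20 mm diameter with a flared mouth of 28 mm. A thin dark ring is on its neck. Origin at the centre of its underside, z up its axis. It stands on the tray.
- flask_mouth (a point): Centre of the flask's mouth, at the top of its neck, 122 mm above its underside (130 mm above the bench), 10 mm lower than the spout's tip. It is at most about 5 mm nearer to or farther from the column's axis than the spout's tip, so turning the spout brings the tip over it.
- lever (a joint): Angle of the valve's lever (rad): 0 is shut (lever square across the pipe), 1.571 is fully open (lever in line with the pipe, at its stop). It grows as the lever turns clockwise seen from above. It starts at 0 to 0.2 and stays where it is left (about 0.1 N m of friction).
- lever_pivot (a point): Point on the lever's vertical turning axis, at the middle of the lever's thickness, 132 mm above the bench. The valve is a brass body on a bridge of level steel pipe of 20 mm diameter, centre line 90 mm above the bench, 170 mm long between its two uprights, fixed to the bench to the left or to the right of the stand. The pipe runs along the direction of the open lever.
- lever_end (a point): Free end of the lever, 110 mm from the lever's axis, at the same height. The lever is a level steel bar with a black sleeve, 18 mm wide and 12 mm thick, on its outer 60 mm. The space below it is free down to the pipe (top at 100 mm) or the bench.
- beaker: Clear plastic beaker, loose, 58 mm across, 80 mm high, on the tray; leave it. Origin at the centre of its underside.
- amber: Amber glass bottle with a black cap, loose, 52 mm across, 100 mm high, on the tray; leave it. Origin at the centre of its underside.
- jar: White plastic jar with a white lid, loose, 66 mm across, 110 mm high, on the bench on the other side of the stand from the valve; leave it. Origin at the centre of its underside.
There are look-alikes about, which are no part of the job. What is shaped like the part that bears lever but pink or purple is not meant. Leave any turquoise look-alike of the flask alone.

How it is judged:
By the outcome, as a careful person would: the job done as asked, in the order asked, and still so for the second after the job is handed in, with the robot touching nothing.
It also fails if it takes over 58 s, if anything falls off the work surface, if the arm or the gripper's body presses on something with over 40 N, if the wrist force passes 120 N, or if a joint passes its speed limit or range.

### The arm

A 6-joint arm with a two-finger parallel gripper is mounted at the origin on the work surface. World frame = base frame: x ahead of the robot, y to its left, z up, the work surface at z = 0. Lengths are in m, angles in rad, forces in N, time in s.
With the tool pointing down it reaches from about 0.35 to 0.975 m from the base axis. Payload 4.9 kg.
Tool frame: the origin (TCP) lies midway between the tips of the shut fingers; the grasp point (between the pads) lies 19 mm behind it; z points along the fingers, y is the direction in which the jaws open and shut (so a half turn about z gives the same grasp; the last joint's range is limited). The gripper opens to 85 mm and grips with 20 to 120 N. Pads are 22 mm wide; open, the fingers measure 114 mm over their backs; the gripper's body (76 mm by 85 mm) begins 54 mm behind the grasp point. The pads swing forward as they close: fully open they stand 13 mm farther back than shut.
Start: joints at [-1.274, 0.053, 1.613, -0, 1.476, -0.119], TCP at [0.252, -0.572, 0.231] pointing down, gripper open.
Joint ranges: [-3.01, 3.01], [-1.01, 2.22], [0.06, 2.58], [-1.02, 4.17], [0.09, 2.62], [-3.14, 3.14]. Speed limits (rad/s): [2.57, 2.57, 3.14, 3.14, 3.14, 3.14].

### API

Orientations are given as a rotation vector (axis times angle).
In Python, from station import ctrl gives the robot as it stands.
- The arm moves only by the tool drive_tool, never from a script. Its argument "moves" is one flat list of numbers, 7 for each row, row after row: the turn, a rotation vector about the world's x, y, z in degrees, then the shift along the world's x, y, z in m, then the closure, from 0 (fully open) to 1 (shut). A call has exactly 5 rows; each row shifts and turns the commanded pose from where the row before left it; what a row does not reach is not made up. A row lasts 1/8 s, in which the tool goes at most 62.5 mm and 10.7 degrees, less where a joint would pass 70% of its speed; a pose out of reach is approached as far as the arm can. A call is refused whole if a number of a shift passes 0.0625 or a number of a turn 10.7, either way. A call with a gripper value outside its range is refused whole. The fingers move at their own pace and stop on an object; "newtons" is the grip in N (left out, the last holds). Time passes only in rows, so rows that do not move let the fingers close, or fill a call up. It gives the time, the measured TCP pose, the force and the opening at its end, in the units of the state.
- ctrl.get_obs(): the state, without advancing time (a new reading comes with each control period).
- ctrl.get_image(name): name is "side" or "top"; returns the picture (480x640x3 uint8, red, green, blue); there is no depth.
- ctrl.get_calibration(name): a dict with "fx", "fy", "cx", "cy" (pixels), "k1" (the pictures are not rectified: a ray, as slopes to the right and down, at radius r is drawn at 1 + k1 r^2 times it, then the intrinsics apply), "rvec" (rotation vector, rad) and "tvec" (3), from world to camera coordinates, as OpenCV has them. Camera axes: x right, y down, z forward; pixel columns grow to the right and rows downward; lengths in m; the calibration is good to about 2 mm. A picture is of the moment at which its call begins. get_calibration takes no time and is no camera call.
- ctrl.finish_job(): hands the job in, once; it reports no verdict.
The state is a dict: "t": time; "q": joint angles; "dq": joint speeds; "effort": joint torques, N m; "tool_pos": TCP position; "tool_rot": TCP orientation; "contact_force": force on the tool from outside, world axes, zero at the start; "wrist_torque": the same for the moment, N m; "opening": finger opening in m.
Only numpy, scipy, OpenCV 4.12 (cv2) and the standard library are available. Lean on these libraries where they do the work, as an engineer would, in place of code of your own. Each camera call takes 0.05 s, during which the arm holds its last target.

## Working session

There is one attempt and no reset: what is moved stays moved. The work goes in short steps, Python scripts to look and compute and a tool call to move; the robot and the scene stay as the last step left them, time stands still between calls to the robot, and variables do not carry over. Pictures are saved under pics/ and viewed, and the job is handed in when it is done.

Besides the shell and the picture viewer there is one more tool, called after "Call:" by a JSON object that holds its "api" and its "payload". drive_tool: Moves the arm, as the interface text tells. Its arguments: {"type":"object","properties":{"moves":{"type":"array","items":{"type":"number"}},"newtons":{"type":"number"}},"required":["moves"]}

```bash
ls; mkdir -p pics; cat > h.py <<'E'
import numpy as np, cv2
from station import ctrl
def cal(n):
    c=ctrl.get_calibration(n); R=cv2.Rodrigues(np.array(c["rvec"],float))[0]; return c,R,np.array(c["tvec"],float).ravel()
def K(c): return np.array([[c["fx"],0,c["cx"]],[0,c["fy"],c["cy"]],[0,0,1.]])
def D(c): return np.array([c["k1"],0,0,0,0.])
def ray(n,u,v):
    c,R,t=cal(n); p=cv2.undistortPoints(np.array([[[u,v]]],float),K(c),D(c))[0,0]
    o=-R.T@t; d=R.T@np.array([p[0],p[1],1]); return o,d/np.linalg.norm(d)
def plane(n,u,v,z):
    o,d=ray(n,u,v); return o+d*(z-o[2])/d[2]
def proj(n,P):
    c,R,t=cal(n); return cv2.projectPoints(np.array(P,float).reshape(-1,1,3),cv2.Rodrigues(R)[0],t,K(c),D(c))[0].reshape(-1,2)
def tri(a,b):
    (o1,d1),(o2,d2)=ray(*a),ray(*b)
    A=np.stack([d1,-d2],1); s=np.linalg.lstsq(A,o2-o1,rcond=None)[0]
    p,q=o1+s[0]*d1,o2+s[1]*d2; return (p+q)/2,np.linalg.norm(p-q)
def snap(n,f):
    im=ctrl.get_image(n); cv2.imwrite("pics/"+f,im[:,:,::-1]); return im
E
python3 - <<'E'
from h import *
snap("top","top0.png");snap("side","side0.png")
for n in("top","side"):
    c,R,t=cal(n);print(n,-R.T@t,R[2],c["fx"])
print(ctrl.get_obs())
E
```

```text
pics
top [ 0.26016177 -0.04184028  1.65418711] [ 0.13443078 -0.0086852  -0.99088492] 603.1974796184713
side [0.28086893 0.93081339 0.78424708] [ 0.17951264 -0.81425738 -0.55205085] 535.4428774024
{'t': 0.1, 'q': array([-1.27397520e+00,  5.33085132e-02,  1.61416276e+00, -4.11570027e-06,
        1.47599324e+00, -1.19009413e-01]), 'dq': array([ 0.00130595, -0.00247689, -0.00404383,  0.001427  ,  0.00114461,
        0.00052396]), 'effort': array([ 1.55623879e-04, -3.94904959e+01, -3.71361530e+01, -1.06475354e-04,
        3.88557572e-03, -4.63481754e-06]), 'tool_pos': array([ 0.25229633, -0.5711973 ,  0.23017137]), 'tool_rot': array([-3.07210924e+00, -6.48104989e-01,  2.67318781e-04]), 'contact_force': array([-0.23015966,  0.8101655 ,  0.16408997]), 'wrist_torque': array([ 0.02317059, -0.01718975, -0.00459464]), 'opening': 0.08551916757338522}
```

View pics/top0.png

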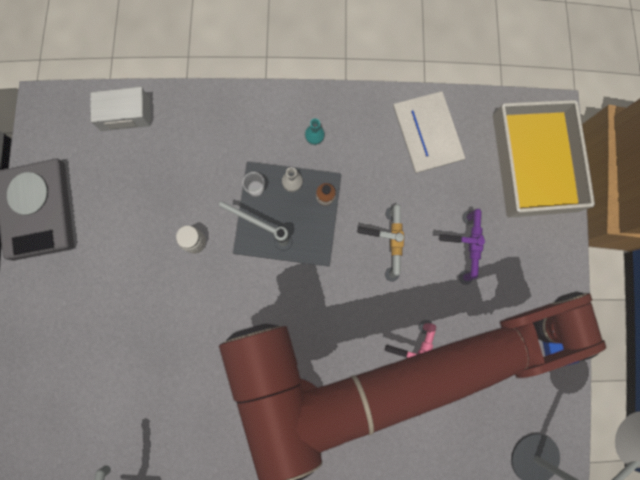

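View pics/side0.png

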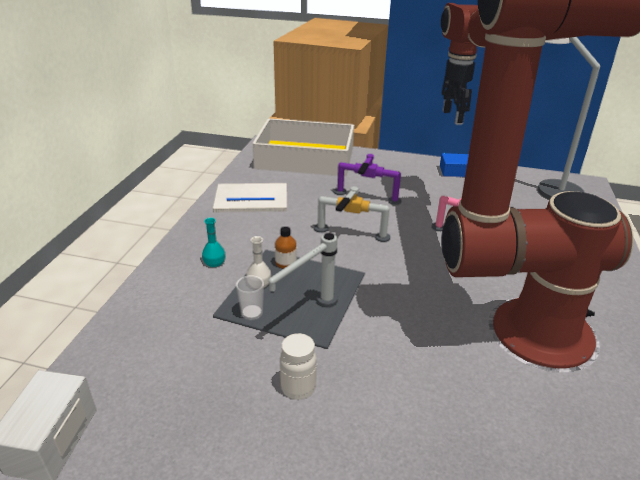

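```bash
python3 - <<'E'
import cv2
a=cv2.imread("pics/top0.png")[145:285,205:425];b=cv2.imread("pics/side0.png")[180:350,200:410]
cv2.imwrite("pics/c1.png",cv2.resize(a,None,fx=3.6,fy=3.6,interpolation=cv2.INTER_CUBIC))
cv2.imwrite("pics/c2.png",cv2.resize(b,None,fx=3.5,fy=3.5,interpolation=cv2.INTER_CUBIC))
E
```

```text
(no output)
```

View pics/c1.png

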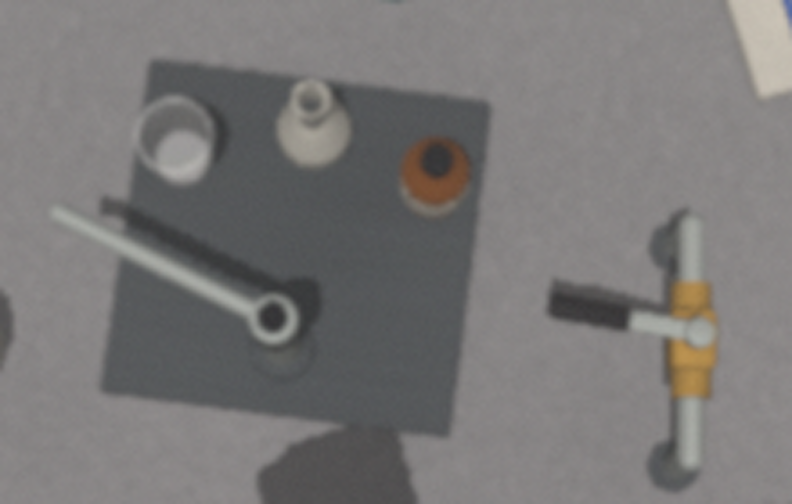

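View pics/c2.png

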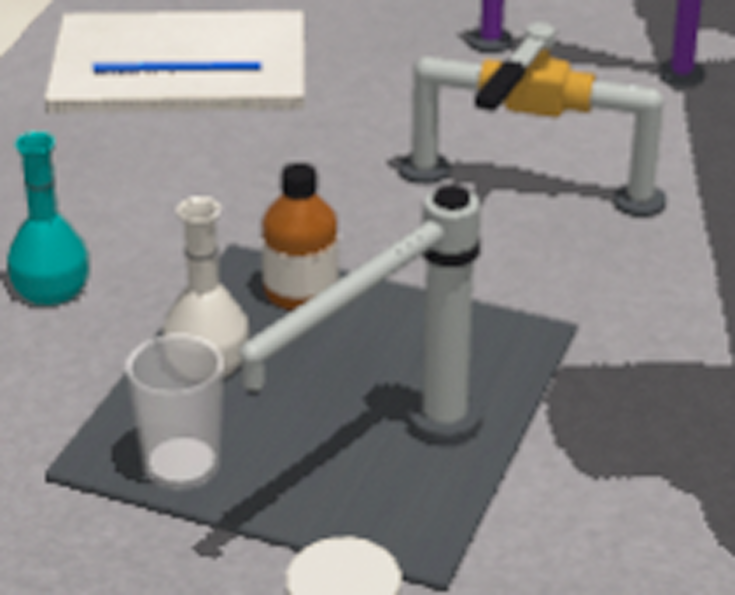

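```bash
python3 - <<'E'
from h import *
T=lambda u,v:("top",205+(u+.5)/3.6-.5,145+(v+.5)/3.6-.5)
S=lambda u,v:("side",200+(u+.5)/3.5-.5,180+(v+.5)/3.5-.5)
for nm,a,b,z in [("cap",(272,318),(453,197),.183),("mouth",(311,100),(199,211),.130),("levpiv",(700,331),(541,31),.14),("levend",(549,299),(489,101),.138),("spoutend",(55,211),(248,354),.172)]:
    print(nm,"top",plane(*T(*a),z).round(4),"side",plane(*S(*b),z).round(4),"tri",tri(T(*a),S(*b)))
for nm,p in [("jar",(188,237))]: print(nm,plane("top",*p,.11))
for p in [(152,60),(491,101),(449,436),(102,390)]: print("tray",plane(*T(*p),.008).round(4))
for p in [(690,213),(690,468)]: print("pipe",plane(*T(*p),.1).round(4))
for p in [(180,158),(176,110)]: print("beaker",plane(*T(*p),.01).round(4),plane(*T(*p),.088).round(4))
print("amber",plane(*T(437,159),.108))
E
```

```text
cap top [0.4722 0.0282 0.183 ] side [0.4708 0.0308 0.183 ] tri (array([0.47190821, 0.02821824, 0.18130446]), np.float64(0.0010865781988664538))
mouth top [0.639  0.0065 0.13  ] side [0.6378 0.0097 0.13  ] tri (array([0.63930143, 0.00656512, 0.12780268]), np.float64(0.0005238728191315096))
levpiv top [ 0.4745 -0.2724  0.14  ] side [ 0.4722 -0.266   0.14  ] tri (array([ 0.47415468, -0.27297892,  0.13631615]), np.float64(0.0017587772979206645))
levend top [ 0.4958 -0.1652  0.138 ] side [ 0.4882 -0.1601  0.138 ] tri (array([ 0.49275277, -0.16572581,  0.13495257]), np.float64(0.0069019950267135))
spoutend top [0.5465 0.1819 0.172 ] side [0.5447 0.1907 0.172 ] tri (array([0.54759608, 0.18285897, 0.16550343]), np.float64(0.00022829363742020442))
jar [0.46800933 0.2714239  0.11      ]
tray [0.6995 0.1355 0.008 ]
tray [ 0.6712 -0.1297  0.008 ]
tray [ 0.4091 -0.1002  0.008 ]
tray [0.4396 0.1652 0.008 ]
pipe [ 0.5673 -0.2715  0.1   ]
pipe [ 0.3804 -0.271   0.1   ]
beaker [0.621  0.1108 0.01  ] [0.6039 0.1035 0.088 ]
beaker [0.6592 0.1151 0.01  ] [0.6402 0.1077 0.088 ]
amber [ 0.60204867 -0.08540683  0.108     ]
```

Candidates:
- **Flask:** the white one on the tray at top (291,173) is the target. The turquoise one at top (315,132) is a look-alike. The beaker at (254,184) and the amber bottle at (326,193) are left alone.
- **Valve:** the brass one with the black sleeve, pivot at top (399,237), is the target. The purple one at (475,240) and the pink one at (425,345) are look-alikes.

The crops confirm both choices: the white flask has its dark neck ring and flared mouth, and the valve has a brass body. The measured heights agree with the given ones.

I'll shut the fingers, lift and travel to the counter-clockwise side of the spout.

Call:
{"api": "drive_tool", "payload": {"moves": [0,0,2.7,0.016,0.048,0.01,1,0,0,2.7,0.016,0.048,0.01,1,0,0,2.7,0.016,0.048,0.01,1,0,0,2.7,0.016,0.048,0.01,1,0,0,2.7,0.016,0.048,0.01,1], "newtons": 40}}

```text
t: 0.72
tool_pos: [0.3326, -0.33, 0.2811]
tool_rot: [-2.975, -1.007, -0.0]
contact_force: [0.8, -0.6, -0.7]
opening: 0.0001
```

Call:
{"api": "drive_tool", "payload": {"moves": [0,0,2.7,0.016,0.048,0,1,0,0,2.7,0.016,0.048,0,1,0,0,2.7,0.016,0.048,0,1,0,0,2.7,0.016,0.048,0,1,0,0,2.7,0.016,0.048,0,1]}}

```text
t: 1.35
tool_pos: [0.4125, -0.09, 0.2809]
tool_rot: [-2.837, -1.35, -0.0]
contact_force: [0.2, -0.3, 0.2]
opening: 0.0003
```

Call:
{"api": "drive_tool", "payload": {"moves": [0,0,2.7,0.016,0.048,0,1,0,0,2.7,0.016,0.048,0,1,0,0,2.7,0.016,0.048,0,1,0,0,2.7,0.016,0.048,0,1,0,0,2.7,0.014,0.048,0,1]}}

```text
t: 1.98
tool_pos: [0.4905, 0.15, 0.2808]
tool_rot: [-2.658, -1.675, 0.001]
contact_force: [0.2, -1.0, 0.2]
opening: 0.0001
```

Call:
{"api": "drive_tool", "payload": {"moves": [0,0,0,0,0,-0.03,1,0,0,0,0,0,-0.03,1,0,0,0,0,0,-0.03,1,0,0,0,0,0,-0.03,1,0,0,0,0,0,-0.01,1]}}

```text
t: 2.6
tool_pos: [0.4887, 0.148, 0.1485]
tool_rot: [-2.658, -1.671, 0.007]
contact_force: [0.0, 0.1, -0.1]
opening: -0.0002
```

```bash
python3 - <<'E'
from h import *
a=snap("side","s1.png");b=snap("top","t1.png")
p=proj("side",ctrl.get_obs()["tool_pos"]);print(p)
cv2.imwrite("pics/s1c.png",cv2.resize(a[150:390,180:420,::-1],None,fx=2.5,fy=2.5,interpolation=cv2.INTER_CUBIC))
E
```

```text
[[305.2715962  281.24660161]]
```

View pics/s1c.png

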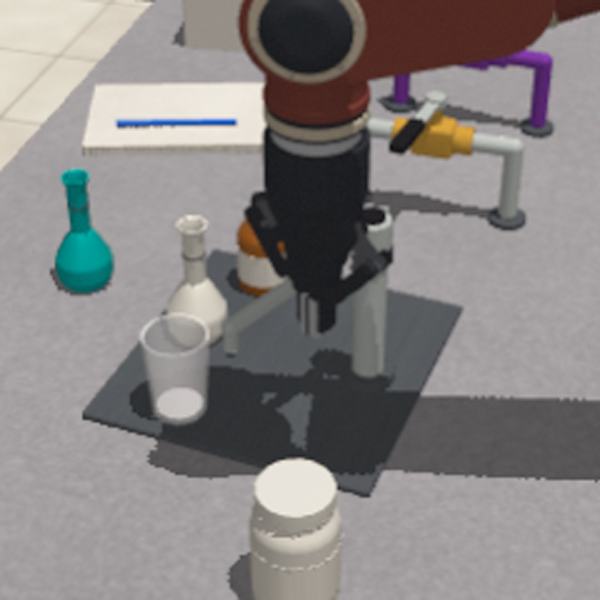

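View pics/t1.png

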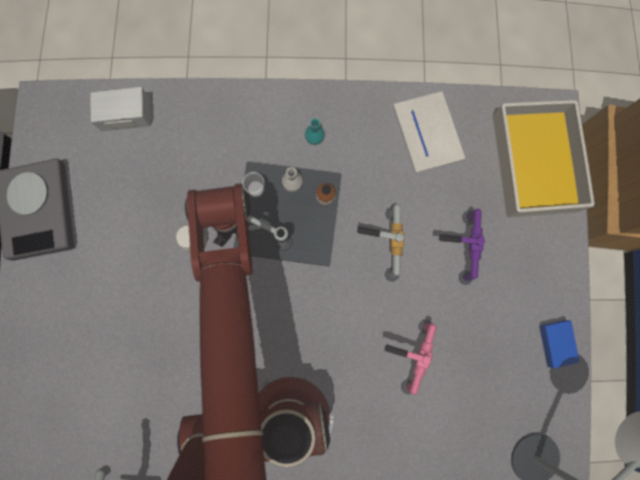

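```bash
cat > arc.py <<'E'
import sys; from h import *
cx,cy,r,a1,n,sg=map(float,sys.argv[1:7]); n=int(n)   # from the present TCP along an arc to angle a1 (deg)
p=ctrl.get_obs()["tool_pos"]; d=p[:2]-[cx,cy]; r0=np.hypot(*d); a0=np.degrees(np.arctan2(d[1],d[0])); print("r0",r0,"a0",a0)
A=np.radians(np.linspace(a0,a1,n+1)); Rr=np.linspace(r0,r,n+1)
P=np.c_[cx+Rr*np.cos(A),cy+Rr*np.sin(A)]; print("turn/row",(a1-a0)/n); print(np.diff(P,axis=0).round(4)); print(p)
E
python3 arc.py .472 .0285 .12 22 10 1
```

```text
r0 0.12092523908427248 a0 81.63797177613293
turn/row -5.9637971776132925
[[ 0.0123 -0.0026]
 [ 0.012  -0.0038]
 [ 0.0115 -0.005 ]
 [ 0.0109 -0.0062]
 [ 0.0102 -0.0073]
 [ 0.0094 -0.0083]
 [ 0.0084 -0.0092]
 [ 0.0074 -0.0101]
 [ 0.0063 -0.0108]
 [ 0.0052 -0.0114]]
[0.48958584 0.14813967 0.15004248]
```

Call:
{"api": "drive_tool", "payload": {"moves": [0,0,-6,0.0123,-0.0026,0,1,0,0,-6,0.012,-0.0038,0,1,0,0,-6,0.0115,-0.005,0,1,0,0,-6,0.0109,-0.0062,0,1,0,0,-6,0.0102,-0.0073,0,1]}}

```text
t: 3.32
tool_pos: [0.5484, 0.1237, 0.153]
tool_rot: [-3.003, -0.922, -0.003]
contact_force: [-0.7, 2.3, -0.7]
opening: -0.0001
```

Call:
{"api": "drive_tool", "payload": {"moves": [0,0,-6,0.0094,-0.0083,0,1,0,0,-6,0.0084,-0.0092,0,1,0,0,-6,0.0074,-0.0101,0,1,0,0,-6,0.0063,-0.0108,0,1,0,0,-6,0.0052,-0.0114,0,1]}}

```text
t: 3.95
tool_pos: [0.5854, 0.0738, 0.1533]
tool_rot: [-3.138, -0.113, -0.005]
contact_force: [1.3, 2.2, -0.8]
opening: -0.0001
```

```bash
python3 arc.py .472 .0285 .12 8 5 1; python3 - <<'E'
from h import *
a=snap("side","s2.png");b=snap("top","t2.png")
A=cv2.resize(a[150:350,180:380,::-1],None,fx=2,fy=2,interpolation=cv2.INTER_CUBIC)
B=cv2.resize(b[130:290,200:360,::-1],None,fx=2.5,fy=2.5,interpolation=cv2.INTER_CUBIC)
cv2.imwrite("pics/c3.png",np.hstack([A,B]))
E
```

```text
r0 0.1221246666257899 a0 21.76412400050827
turn/row -2.752824800101654
[[ 0.0016 -0.0056]
 [ 0.0014 -0.0057]
 [ 0.0011 -0.0057]
 [ 0.0008 -0.0058]
 [ 0.0005 -0.0058]]
[0.5854194  0.07378216 0.15326175]
```

View pics/c3.png

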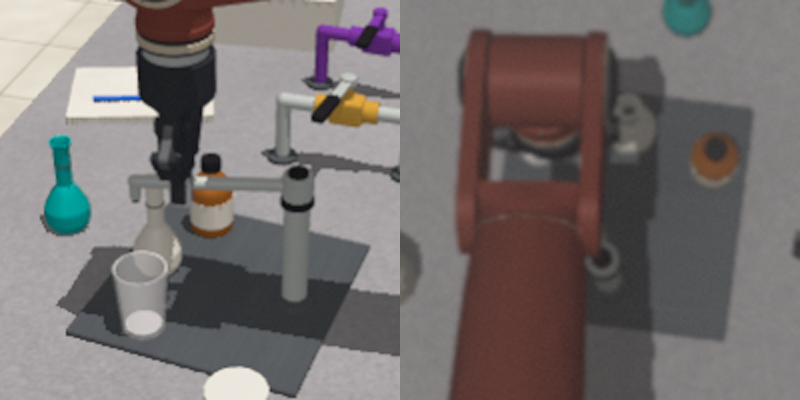

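The side view shows the finger in front of the tube on its counter-clockwise side. The spout tip is at about crop (136,198), full picture (247.5,248.5), short of the flask neck, and nothing has been disturbed. I'll measure the spout's angle by ray.

```bash
python3 - <<'E'
from h import *
a=cv2.imread("pics/s2.png")
cv2.imwrite("pics/c4.png",cv2.resize(a[205:285,225:345],None,fx=6.5,fy=6.5,interpolation=cv2.INTER_CUBIC))
# predicted tip and mouth for spout angles
for th in (20,15,12,10,8,5,0,-7.5):
    t=np.radians(th);P=np.array([.472+.17*np.cos(t),.0285+.17*np.sin(t),.140]);
    print(th,((proj("side",P)[0]-[225,205])*6.5).round(1),proj("top",P+[0,0,.025]).round(1))
print(((proj("side",[.639,.0065,.13])[0]-[225,205])*6.5).round(1))
E
```

```text
20 [140.6 332.8] [[259.  171.4]]
15 [142.8 306.2] [[264.7 169.7]]
12 [146.1 290.4] [[268.1 169. ]]
10 [149.  280.1] [[270.4 168.6]]
8 [152.6 269.8] [[272.7 168.3]]
5 [159.  254.7] [[276.2 167.9]]
0 [172.5 230.4] [[282.  167.8]]
-7.5 [199.1 195.8] [[290.8 168.5]]
[204.6 221.5]
```

View pics/c4.png

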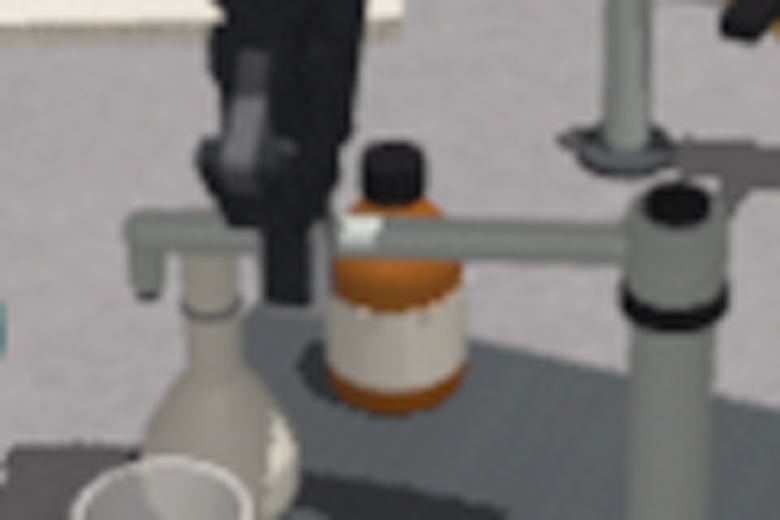

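Spout is at about 12.5°, with the target near −7.5°. Next I'll push about 17° more, gently.

```bash
python3 arc.py .472 .0285 .121 4.5 4 1
```

```text
r0 0.12178156214424708 a0 21.353188323338692
turn/row -4.213297080834673
[[ 0.0028 -0.0085]
 [ 0.0021 -0.0087]
 [ 0.0015 -0.0088]
 [ 0.0008 -0.0089]]
[0.5854217  0.07284261 0.15314677]
```

Call:
{"api": "drive_tool", "payload": {"moves": [0,0,-4.2,0.0028,-0.0085,0,1,0,0,-4.2,0.0021,-0.0087,0,1,0,0,-4.2,0.0015,-0.0088,0,1,0,0,-4.2,0.0008,-0.0089,0,1,0,0,0,0,0,0,1]}}

```text
t: 4.68
tool_pos: [0.5918, 0.0386, 0.1526]
tool_rot: [-3.123, 0.339, -0.003]
contact_force: [-0.5, -0.3, 0.1]
opening: -0.0002
```

```bash
cat > look.py <<'E'
import sys; from h import *
n=sys.argv[1]; a=snap("side","s%s.png"%n)
cv2.imwrite("pics/c%s.png"%n,cv2.resize(a[205:285,225:345,::-1],None,fx=6.5,fy=6.5,interpolation=cv2.INTER_CUBIC))
o=ctrl.get_obs(); d=o["tool_pos"][:2]-[.472,.0285]; print(o["tool_pos"],np.degrees(np.arctan2(d[1],d[0])),np.hypot(*d))
E
python3 look.py 5
```

```text
[0.59158435 0.0387982  0.15225925] 4.921975112202303 0.12002694998442673
```

View pics/c5.png

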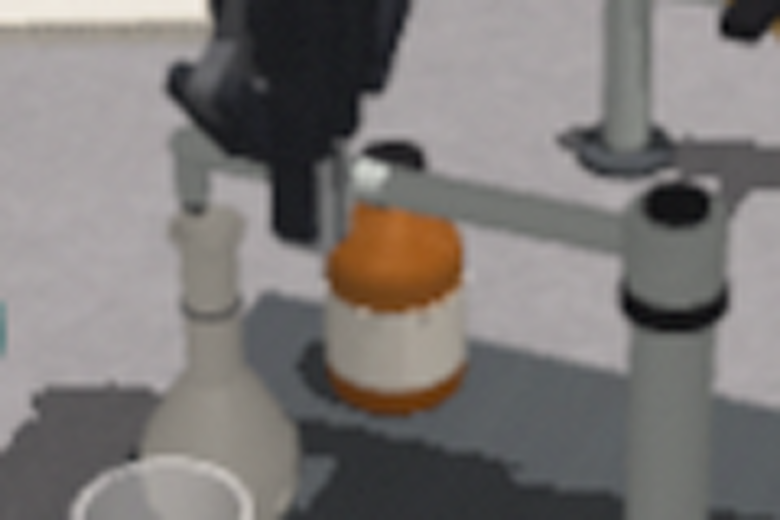

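```bash
python3 - <<'E'
from h import *
S=lambda u,v:("side",225+(u+.5)/6.5-.5,205+(v+.5)/6.5-.5)
for v in (206,208,211): print("tip",plane(*S(196,v),.140).round(4))
a=cv2.imread("pics/side0.png")
cv2.imwrite("pics/c6.png",cv2.resize(a[230:260,240:280],None,fx=18,fy=18,interpolation=cv2.INTER_CUBIC))
b=cv2.imread("pics/s5.png")
cv2.imwrite("pics/c7.png",cv2.resize(b[215:260,240:290],None,fx=13,fy=13,interpolation=cv2.INTER_CUBIC))
E
```

```text
tip [0.6409 0.0112 0.14  ]
tip [0.6405 0.0123 0.14  ]
tip [0.6399 0.014  0.14  ]
```

View pics/c6.png

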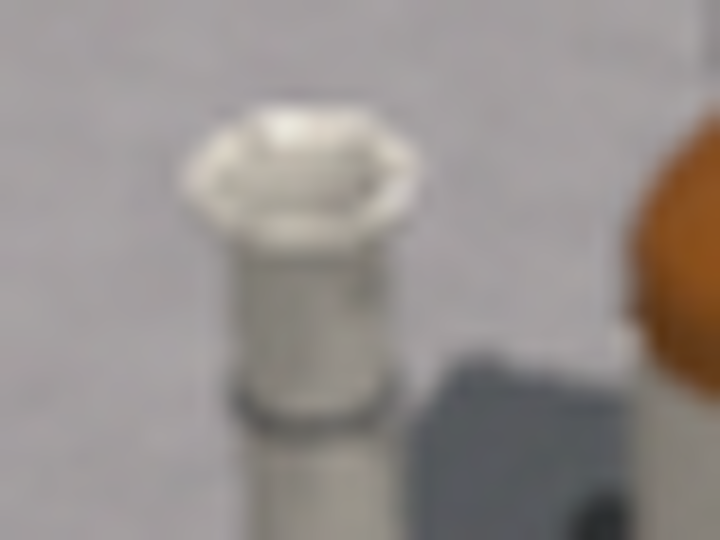

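View pics/c7.png

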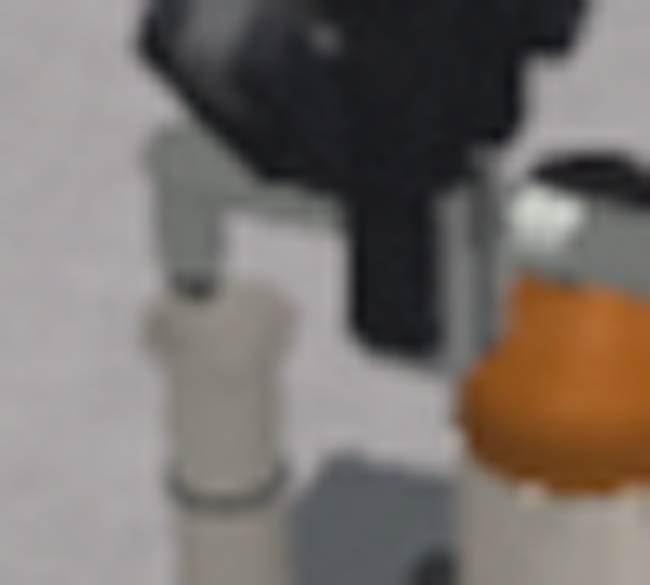

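```bash
python3 - <<'E'
from h import *
tip=plane("side",240+192.5/13-.5,215+280.5/13-.5,.14)
m=plane("side",240+303/18-.5,230+174/18-.5,.13)
print(tip,m,tip-m)
c=np.array([.4715,.0300]) # hub centre, mean of views
for p in(tip,m):
    d=p[:2]-c; print(np.hypot(*d),np.degrees(np.arctan2(d[1],d[0])))
E
```

```text
[0.6420422  0.01067846 0.14      ] [0.6391815  0.00693216 0.13      ] [0.00286069 0.00374629 0.01      ]
0.17163322143094306 -6.463752132984266
0.16926078154047533 -7.832976972132224
```

Call:
{"api": "drive_tool", "payload": {"moves": [0,0,-0.5,0,-0.001,0,1,0,0,-0.5,0,-0.001,0,1,0,0,0,0,-0.001,0,1,0,0,0,0,0,0,1,0,0,0,0,0,0,1]}}

```text
t: 5.35
tool_pos: [0.5912, 0.0357, 0.1513]
tool_rot: [-3.12, 0.368, 0.0]
contact_force: [-0.9, 1.0, 1.1]
opening: 0.0001
```

```bash
python3 look.py 8; python3 - <<'E'
from h import *
b=cv2.imread("pics/s8.png")
cv2.imwrite("pics/c9.png",cv2.resize(b[215:260,240:290],None,fx=13,fy=13,interpolation=cv2.INTER_CUBIC))
E
```

```text
[0.59125119 0.03572614 0.15129142] 3.4676519584660515 0.11946992765298813
```

View pics/c9.png

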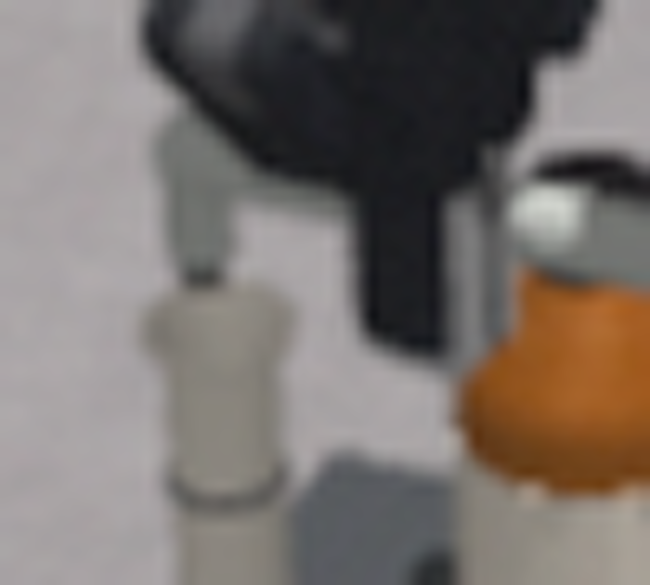

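Next I'll back off in the counter-clockwise direction, then lift clear.

Call:
{"api": "drive_tool", "payload": {"moves": [0,0,0,0,0.015,0,1,0,0,0,0,0.02,0,1,0,0,0,0,0.01,0.04,1,0,0,0,0,0,0.05,1,0,0,0,0,0,0.05,1]}}

```text
t: 6.02
tool_pos: [0.5907, 0.0823, 0.2923]
tool_rot: [3.12, -0.366, -0.001]
contact_force: [0.4, -0.6, -0.2]
opening: -0.0003
```

Call:
{"api": "drive_tool", "payload": {"moves": [0,0,9,-0.03,-0.05,0,1,0,0,9,-0.03,-0.05,0,1,0,0,9,-0.03,-0.05,0,1,0,0,9,-0.03,-0.05,0,1,0,0,9,-0.01,-0.05,0,1]}}

```text
t: 6.65
tool_pos: [0.4603, -0.1695, 0.2915]
tool_rot: [3.02, 0.863, 0.001]
contact_force: [0.3, 0.5, 0.3]
opening: 0.0001
```

```bash
python3 look.py 10; python3 - <<'E'
from h import *
b=snap("top","t10.png")
A=cv2.imread("pics/s10.png")[215:260,240:290]
cv2.imwrite("pics/c11.png",np.hstack([cv2.resize(A,(400,360),interpolation=cv2.INTER_CUBIC),cv2.resize(b[155:245,240:340,::-1],(400,360),interpolation=cv2.INTER_CUBIC)]))
E
```

```text
[ 0.4594995  -0.17459739  0.29138057] -93.52207024474924 0.20348172907305334
```

View pics/c11.png

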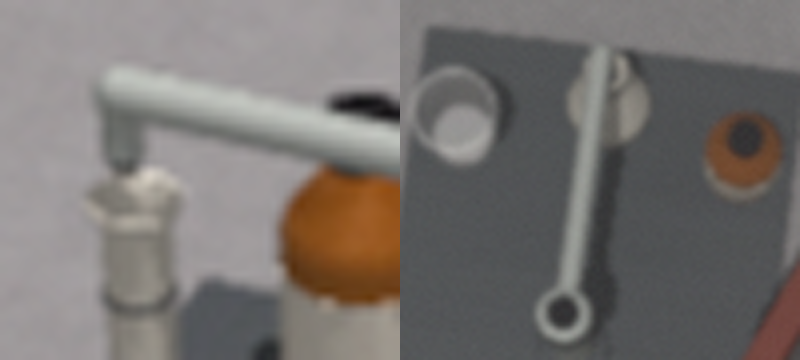

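The lifted-clear views show the tip over the mouth's left rim (top crop, tube end at (600,52), mouth visible at (618,75)), so it looks slightly short. I'll measure it.

```bash
python3 - <<'E'
from h import *
a=cv2.imread("pics/t10.png")
cv2.imwrite("pics/c12.png",np.hstack([cv2.resize(a[160:200,272:312],(400,400),interpolation=cv2.INTER_CUBIC),cv2.resize(cv2.imread("pics/top0.png")[160:200,272:312],(400,400),interpolation=cv2.INTER_CUBIC)]))
# tube axis in the top view: bright pixels vs dark tray
g=cv2.cvtColor(a,cv2.COLOR_BGR2GRAY).astype(float)
pts=[]
for v in range(186,222):
    row=g[v,276:296]-95; row[row<25]=0
    if row.sum()>0: pts.append((276+(row*np.arange(20)).sum()/row.sum(),v))
W=np.array([plane("top",u,v,.168) for u,v in pts])
k=np.polyfit(W[:,0],W[:,1],1); print(len(W),np.degrees(np.arctan(k[0])),"y at hub x",np.polyval(k,.472),"y at mouth x",np.polyval(k,.64),"resid",np.std(W[:,1]-np.polyval(k,W[:,0])))
S=lambda u,v:("side",240+(u+.5)/8-.5,215+(v+.5)/8-.5)
print("tip side",plane(*S(123,162),.14))
E
```

```text
36 -7.324674401573334 y at hub x 0.02916514333676922 y at mouth x 0.007570306527259235 resid 0.0005809898116562855
tip side [0.64241887 0.00552946 0.14      ]
```

View pics/c12.png

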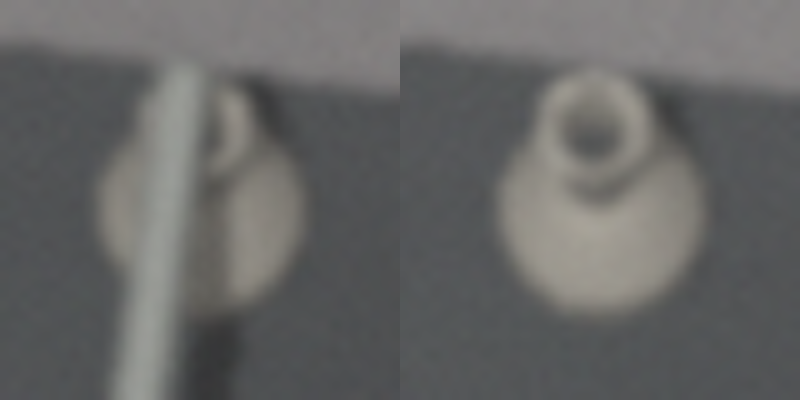

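The top view puts the spout axis about 1 mm on one side of the mouth centre and the side view about 1.4 mm on the other, so it is centred within measurement error. The flask hasn't moved. Next I'll go down on the robot side of the brass valve's lever.

Call:
{"api": "drive_tool", "payload": {"moves": [0,0,9.4,-0.001,-0.0015,-0.02,1,0,0,9.4,-0.001,-0.0015,-0.02,1,0,0,9.4,-0.001,-0.0015,-0.02,1,0,0,9.4,-0.001,-0.0015,-0.02,1,0,0,9.4,-0.001,-0.0015,0,1]}}

```text
t: 7.38
tool_pos: [0.4557, -0.1745, 0.2088]
tool_rot: [-2.423, -1.993, 0.002]
contact_force: [0.9, 0.7, -0.5]
opening: 0.0
```

```bash
python3 - <<'E'
from h import *
a=snap("side","s13.png");print(ctrl.get_obs()["tool_pos"],ctrl.get_obs()["tool_rot"])
cv2.imwrite("pics/c13.png",cv2.resize(a[100:260,280:440,::-1],None,fx=3.5,fy=3.5,interpolation=cv2.INTER_CUBIC))
E
```

```text
[ 0.45613635 -0.17500285  0.20988359] [-2.42121148e+00 -1.99760425e+00  1.06880546e-03]
```

View pics/c13.png

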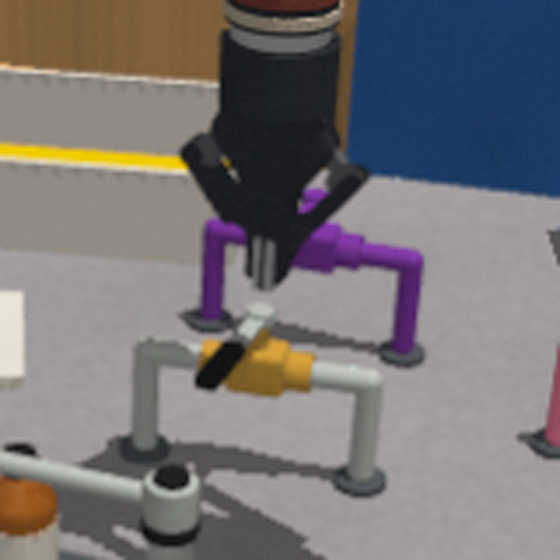

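Call:
{"api": "drive_tool", "payload": {"moves": [0,0,0,-0.002,-0.005,0,1,0,0,0,0,0,-0.03,1,0,0,0,0,0,-0.03,1,0,0,0,0,0,-0.028,1,0,0,0,0,0,0,1]}}

```text
t: 8.05
tool_pos: [0.453, -0.1807, 0.1212]
tool_rot: [-2.431, -1.983, 0.003]
contact_force: [0.0, -0.6, -0.0]
opening: -0.0
```

```bash
python3 - <<'E'
from h import *
a=snap("side","s14.png")
cv2.imwrite("pics/c14.png",cv2.resize(a[140:260,300:420,::-1],None,fx=4,fy=4,interpolation=cv2.INTER_CUBIC))
E
python3 arc.py .474 -.272 .088 30 10 1
```

```text
r0 0.09277711596134322 a0 102.40042149768152
turn/row -7.240042149768152
[[ 0.0116  0.0013]
 [ 0.0116 -0.0002]
 [ 0.0115 -0.0016]
 [ 0.0111 -0.003 ]
 [ 0.0106 -0.0044]
 [ 0.0099 -0.0057]
 [ 0.009  -0.0068]
 [ 0.0081 -0.0079]
 [ 0.007  -0.0088]
 [ 0.0058 -0.0095]]
[ 0.45407681 -0.18138731  0.12307499]
```

View pics/c14.png

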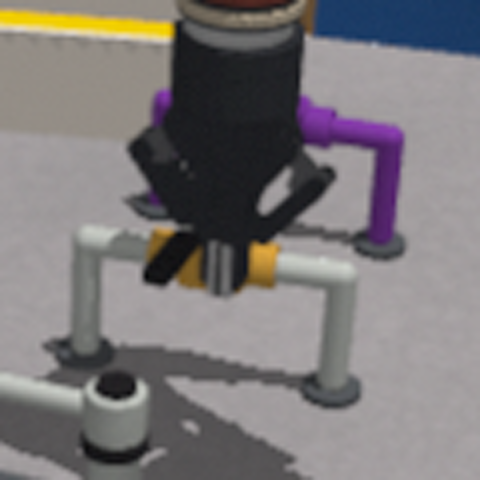

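Call:
{"api": "drive_tool", "payload": {"moves": [0,0,-7.2,0.0116,0.0013,-0.003,1,0,0,-7.2,0.0116,-0.0002,0,1,0,0,-7.2,0.0115,-0.0016,0,1,0,0,-7.2,0.0111,-0.003,0,1,0,0,-7.2,0.0106,-0.0044,0,1]}}

```text
t: 8.72
tool_pos: [0.5121, -0.1895, 0.1225]
tool_rot: [2.93, 1.132, 0.003]
contact_force: [-1.4, 2.0, 0.3]
opening: 0.0002
```

Call:
{"api": "drive_tool", "payload": {"moves": [0,0,-7.2,0.0099,-0.0057,0,1,0,0,-7.2,0.009,-0.0068,0,1,0,0,-7.2,0.0081,-0.0079,0,1,0,0,-7.2,0.007,-0.0088,0,1,0,0,-7.2,0.0058,-0.0095,0,1]}}

```text
t: 9.35
tool_pos: [0.5522, -0.2284, 0.1227]
tool_rot: [3.137, 0.171, 0.005]
contact_force: [1.3, 1.6, -0.7]
opening: 0.0002
```

```bash
python3 - <<'E'
from h import *
a=snap("side","s15.png");b=snap("top","t15.png")
A=cv2.resize(a[120:260,270:410,::-1],(400,400),interpolation=cv2.INTER_CUBIC)
B=cv2.resize(b[170:290,330:450,::-1],(400,400),interpolation=cv2.INTER_CUBIC)
cv2.imwrite("pics/c15.png",np.hstack([A,B]))
E
python3 arc.py .474 -.272 .088 14 5 1
```

```text
r0 0.08899759490180509 a0 28.606316367692028
turn/row -2.9212632735384054
[[ 0.0019 -0.0041]
 [ 0.0017 -0.0042]
 [ 0.0015 -0.0043]
 [ 0.0012 -0.0043]
 [ 0.001  -0.0044]]
[ 0.55213368 -0.22938896  0.12268383]
```

View pics/c15.png

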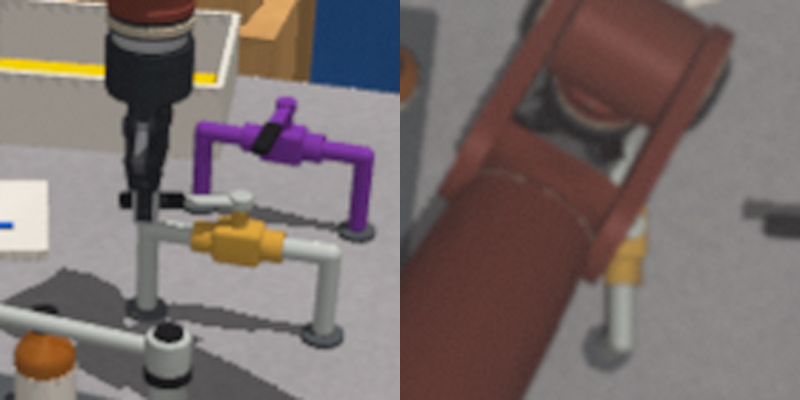

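Call:
{"api": "drive_tool", "payload": {"moves": [0,0,-2,0.0019,-0.0041,0,1,0,0,-2,0.0017,-0.0042,0,1,0,0,-2,0.0015,-0.0043,0,1,0,0,0,0.0012,-0.0043,0,1,0,0,0,0.001,-0.0044,0,1]}}

```text
t: 10.07
tool_pos: [0.5575, -0.25, 0.1201]
tool_rot: [-3.141, -0.014, 0.001]
contact_force: [-0.7, 1.2, 0.8]
opening: -0.0003
```

Call:
{"api": "drive_tool", "payload": {"moves": [0,0,0,0,-0.001,0,1,0,0,0,0,-0.001,0,1,0,0,0,0,-0.001,0,1,0,0,0,0,-0.001,0,1,0,0,0,0,0,0,1]}}

```text
t: 10.7
tool_pos: [0.5576, -0.2511, 0.12]
tool_rot: [-3.136, -0.015, 0.002]
contact_force: [-0.1, 9.8, 4.0]
opening: -0.0002
```

Force is at 9.8 N against about 1.2 N of friction, so the lever is on its stop. I'll give it one more small push, then back off.

Call:
{"api": "drive_tool", "payload": {"moves": [0,0,0,0,-0.001,0,1,0,0,0,0,0,0,1,0,0,0,0,0.015,0,1,0,0,0,0,0.02,0,1,0,0,0,0,0.01,0.03,1]}}

```text
t: 11.32
tool_pos: [0.5557, -0.2074, 0.1472]
tool_rot: [-3.139, -0.016, 0.009]
contact_force: [-0.6, -0.8, 0.4]
opening: -0.0001
```

Call:
{"api": "drive_tool", "payload": {"moves": [0,0,0,0,0,0.05,1,0,0,0,0,0,0.06,1,0,0,0,-0.05,-0.03,0.02,1,0,0,0,-0.05,-0.03,0,1,0,0,0,-0.05,-0.03,0,1]}}

```text
t: 11.95
tool_pos: [0.4065, -0.2999, 0.2809]
tool_rot: [3.139, 0.016, 0.001]
contact_force: [0.1, -0.7, -0.1]
opening: 0.0001
```

Call:
{"api": "drive_tool", "payload": {"moves": [0,0,0,-0.04,-0.05,0,1,0,0,0,-0.02,-0.05,0,1,0,0,0,-0.01,-0.05,0,1,0,0,0,0,-0.05,0,1,0,0,0,0,0,0,1]}}

```text
t: 12.58
tool_pos: [0.338, -0.5004, 0.2789]
tool_rot: [-3.141, -0.01, 0.002]
contact_force: [0.6, 0.3, 0.1]
opening: 0.0
```

```bash
python3 - <<'E'
from h import *
a=snap("side","s16.png");b=snap("top","t16.png")
cv2.imwrite("pics/c16.png",cv2.resize(b[145:285,205:425,::-1],None,fx=3.6,fy=3.6,interpolation=cv2.INTER_CUBIC))
cv2.imwrite("pics/c17.png",cv2.resize(a[180:350,200:410,::-1],None,fx=3.5,fy=3.5,interpolation=cv2.INTER_CUBIC))
E
```

```text
(no output)
```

View pics/c16.png

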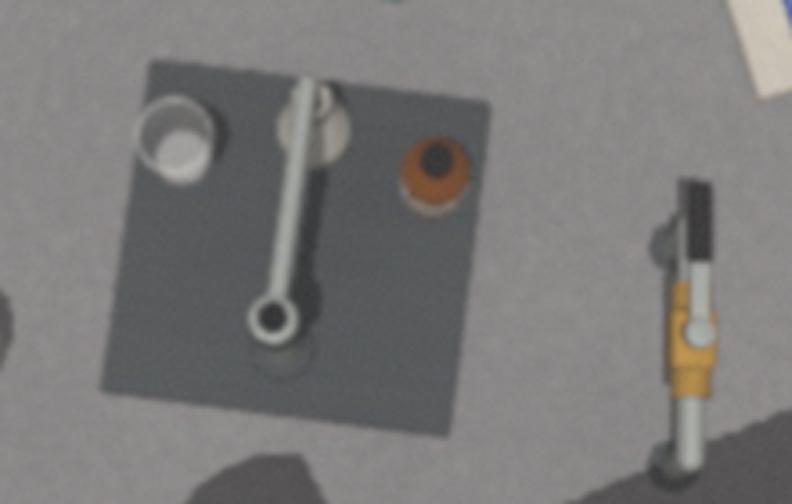

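View pics/c17.png

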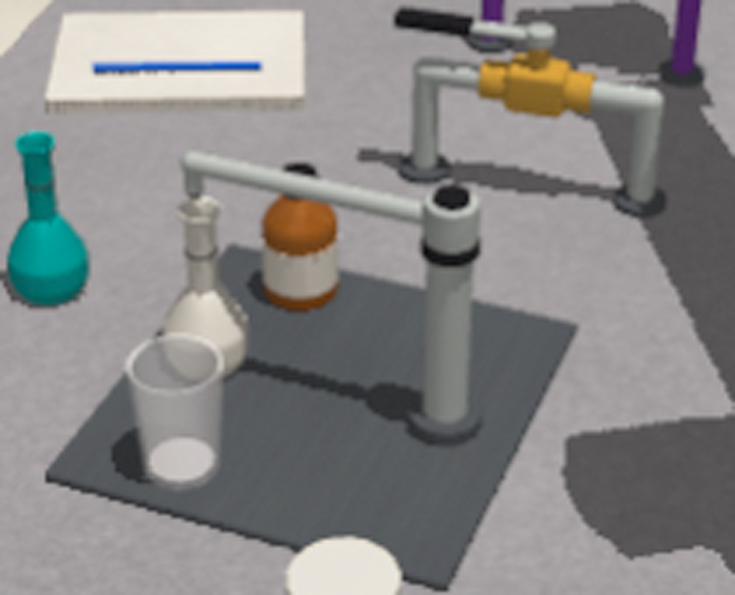

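```bash
python3 - <<'E'
from h import *
a=cv2.imread("pics/s16.png");b=cv2.imread("pics/t16.png")
cv2.imwrite("pics/c18.png",np.hstack([cv2.resize(a[215:255,240:280],(400,400),interpolation=cv2.INTER_CUBIC),cv2.resize(b[160:200,272:312],(400,400),interpolation=cv2.INTER_CUBIC)]))
# expected pixels if the tip sat at the mouth (mouth from each view separately)
mt=plane("top",291.5,172.8,.13); ms=plane("side",256.35,239.2,.13)
for off in (-.003,0,.003):
    print(off,"side tip",((proj("side",ms+[0,off,.01])[0]-[240,215]+.5)*10).round(),"top elbow",((proj("top",mt+[0,off,.04])[0]-[272,160]+.5)*10+[400,0]).round())
o=ctrl.get_obs();print(o["contact_force"])
# lever direction
l=[plane("top",205+(u+.5)/3.6-.5,145+(v+.5)/3.6-.5,.14) for u,v in((700,331),(699,181))];print(l)
E
```

```text
-0.003 side tip [171. 202.] top elbow [608.  95.]
0 side tip [166. 209.] top elbow [596.  95.]
0.003 side tip [162. 216.] top elbow [584.  95.]
[-0.35134682  1.35945792  0.17870418]
[array([ 0.47451764, -0.27235585,  0.14      ]), array([ 0.58280877, -0.27215676,  0.14      ])]
```

View pics/c18.png

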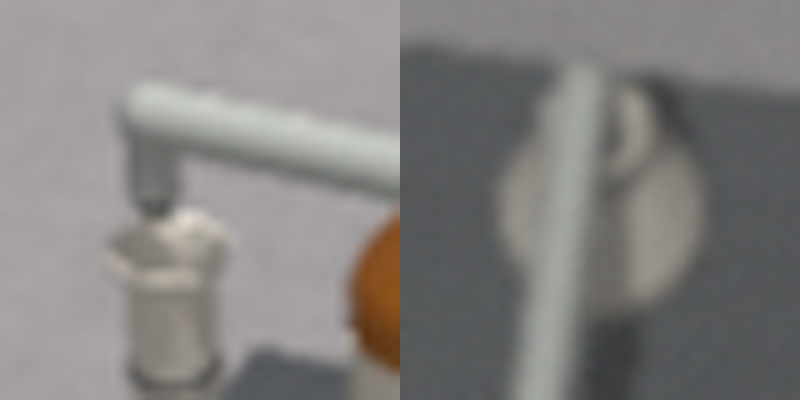

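The lever now runs along +x, parallel to its pipe. All the vessels are at the same pixels as at the start. The spout tip is inside the mouth in both views, so I'm handing the job in.

```bash
python3 -c "
from station import ctrl
print(ctrl.finish_job())"
```

```text
the job is handed in; nothing more can be done
None
```

I pushed the spout round with the shut fingertips until its tip was over the white flask's mouth. Then I pushed the brass valve's lever clockwise onto its stop. The job was handed in at about 12.7 s with the arm well clear.

**Spout:** the tip is over the mouth in both views, but they disagree slightly. Sideways, the top view puts it 1 to 3.5 mm short of the mouth's centre, and the side view puts it between 0 and 1.5 mm past. It is also about 3 mm farther from the column than the mouth, which turning cannot change. I did not nudge the spout again, so that the order asked for (spout first, then valve) was kept.

**Lever:** the pushing force rose to about 10 N at the stop, against about 1.2 N of friction. The top view shows the lever within about 0.2° of the pipe's direction.

**Everything else:** the flask, beaker and amber bottle look unmoved in the before and after pictures. The jar shows no change where it is in view, and I did not measure it again. The arm touched none of the look-alikes.

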